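Crank the parts bin over and tip its gears into the tray

ROBOT

A 6-joint arm with a two-finger parallel gripper is mounted at the origin on the work surface. World frame = base frame: x ahead of the robot, y to its left, z up, the work surface at z = 0. Lengths are in m, angles in degrees, forces in N, time in s.
With the tool pointing down it reaches from about 0.325 to 0.775 m from the base axis. Payload 5.5 kg.
Tool frame: the origin (TCP) lies at the centre of the arm's flange, where the gripper is bolted on; the fingertips stand 182 mm ahead of it and the grasp point (between the pads) lies 163 mm ahead of it; z points along the fingers, y is the line along which they close (so a half turn about z gives the same grasp; the last joint's range is limited). The gripper opens to 88 mm and grips with 3 to 60 N. Pads are 20 mm wide; open, the fingers measure 115 mm over their backs; the gripper's body (75 mm by 178 mm) begins 61 mm behind the grasp point.
Start: joints at [-79.452, 5.22, 70.514, -0, 104.267, -3.249], TCP at [0.143, -0.583, 0.405] pointing down, gripper open.
Joint ranges: [-164.24, 164.24], [-49.07, 125.15], [9.68, 141.18], [-86.29, 266.29], [3.28, 154.24], [-151.56, 151.56]. Speed limits (degrees/s): [147.25, 147.25, 172.46, 180, 180, 180].

INTERFACE

Orientations are given as [roll, pitch, yaw] about the fixed x, y, z axes, in that order (R = Rz(yaw) Ry(pitch) Rx(roll)).
In Python, from station import r gives the robot as it stands. The module is installed in compiled form; this text tells all that it offers. Calls block until the motion is done:
- r.reach(position, orientation): joint-space move of the TCP to a pose.
- r.servo_line(position, rotation=None, speed=0.15): straight line of the TCP; rotation=None keeps the orientation; speed is the mean speed in m/s.
- r.move_joints(angles): joint-space move.
- r.let_go() and r.grab(squeeze=None): open the fingers fully, or close them until they stop; squeeze is the grip in N (None keeps the last).
- r.wait(seconds).
- r.inverse_kinematics(position, orientation): joint angles nearest the present ones, or None.
- r.sense(): the state.
- r.snapshot(name): name is "scene" or "top"; returns a dict with "frame" (384x512x3 uint8, red, green, blue), "fx", "fy", "cx", "cy" (pixels), "dist_coeffs" ([k1, k2, p1, p2, k3] as OpenCV has them; the pictures are not rectified), "R" (3x3) and "t" (3): a world point X has camera coordinates R X + t. Camera axes: x right, y down, z forward; pixel columns grow to the right and rows downward; lengths in m; the calibration is good to about 2 mm. A picture is of the moment at which its call begins. There is no depth.
A pose or a line that the arm cannot do raises r.IKError and nothing moves.
- r.hand_in(): hands the job in; it is judged then, once.
The state is a dict: "clock": time; "joints": joint angles; "joint_vel": joint speeds; "joint_torque": joint torques, N m; "tcp_pos": TCP position; "orientation": TCP orientation; "contact_force": force on the tool from outside, world axes, zero at the start; "torque": the same for the moment, N m; "opening": finger opening in m; "gripper_force": force on a finger pad.
Only numpy, scipy, OpenCV 4.12 (cv2) and the standard library are available. Lean on these libraries where they do the work, as an engineer would, in place of code of your own. Each camera call takes 0.05 s, during which the arm holds its last target. There are 200 camera calls.

TASK

Empty the tilting steel bin into the tray in front of it: turn the two-armed crank beside it anticlockwise (seen from above), changing from one upright grip to the other each half turn because the guard leaves no room for a hand, until the bin is tipped right over, up against its stop, and both gears lie in the tray. Tip the bin only by its crank, without touching the bin or the gears, and leave the other things on the bench where they are.

Things in the scene. Friction and masses are not known exactly. Their poses are not given: they have to be found in the camera images.
- tipper: Bolted-down tipping stand, green and grey. Origin: on the bench, plumb below the bin's pivot line. x points the way the bin tips (away from the robot, give or take 0.25 rad), y left, z up. Base plate x -100..240, y -212..132 mm, 12 thick. The crank's gearbox, 90 x 90 mm, top at z 97, is centred at x 0, y -150. The bin pivots about the line x 0, z 165.
- guard (a point): Middle of the free edge of the fixed, level steel guard plate over the part of the crank's circle next to the bin: tipper x 0, y -110, z 172 mm. Plate: x -85..85, y -110..-65, z 168..172. Grips pass under it with 9 mm to spare; fingers cannot.
- case (a point): Top of the upright green gear case between crank and bin: tipper x 0, y -54, z 200 mm; the case spans x -60..60, y -65..-43. A like cheek, y 103..113, carries the bin's other end.
- hub (a point): On the crank's upright axis, at the top face of the crank's arm: tipper x 0, y -150, z 119 mm. The hub's boss, radius 18 mm, stands 10 mm (its bolt head 14 mm) above this.
- grip_a (a point): Centre of the top end of one crank grip: an upright black plastic post fixed to the arm, 22 mm in diameter, 40 mm tall (tipper z 119 to 159), its axis 65 mm from the crank's axis. At joint crank = 0 it lies on the tipper's +x side of the hub.
- grip_b (a point): The same for the other grip, like the first, on the far side of the hub. The arm that carries both is a level steel bar 150 x 24 x 12 mm (tipper z 107 to 119).
- crank (a joint): Angle of the crank about its upright axis, rad; grows anticlockwise seen from above, which tips the bin forward. Starts between -1.5 and 1.5; a firm stop lies at about 11.9 (feel for it: it does not give). Stiff, 3 to 4 N at a grip; it stays where it is left.
- bin (a joint): Tilt of the bin, rad: 0 level, grows as the open front (its +x side) goes down; always 0.08 of the crank's angle (worm drive, the bin cannot usefully be pushed), so about 0.95 at the stop.
- bin_lip (a point): Middle of the bin's open front edge, on its floor. The bin is sheet steel, 165 long in x, 130 wide, back wall 70 mm high, walls 4 mm, no front wall; floor 30 mm below the pivot line and the lip 85 mm ahead of it. Fully tipped, its back edge rises to 250 mm above the bench.
- tray (a point): Centre of the tray's floor. Open steel tray with a thin cork mat, fixed to the stand, 250 (x) x 146 (y) mm, walls 4 mm and 45 mm high, floor 16 mm above the bench; tipper x -30..220, y -43..103.
- worm_wheel: Brass worm wheel, toothed disc 56 mm in diameter and 16 mm thick with a boss 26 mm in diameter, 26 mm high over all, about 280 g; loose in the bin. Origin: centre of its underside.
- pinion: Dull iron bevel pinion, 39 mm in diameter at the foot, 22 mm high, about 110 g; loose in the bin. Origin: centre of its underside.
- rack: Bystander: scuffed red plastic gear rack section, 120 x 22 x 20 mm, lying on the bench. Origin: centre of its underside, x along it.
- jar: Bystander: grease jar with a steel lid, 60 mm in diameter, 65 mm high. Origin: centre of its underside.
- ring_gear: Bystander: dark steel ring, outer diameter 76 mm, inner 52 mm, 16 mm high. Origin: centre of its underside.
Mind the look-alikes: they are no part of the job. Of the things that look like the worm_wheel, the middle-sized one is meant.

How it is judged:
By the outcome, as a careful person would: the job done as asked, in the order asked, and still so for the second after the job is handed in, with the robot touching nothing.
It also fails if it takes over 72 s, if anything falls off the work surface, if the arm or the gripper's body presses on something with over 40 N, if the wrist force passes 120 N, or if a joint passes its speed limit or range.

## Working session

There is one attempt and no reset: what is moved stays moved. The work goes in short steps, each a Python script; the robot and the scene stay as the last script left them, time stands still between calls to the robot, and variables do not carry over. Pictures are saved under pics/ and viewed, at most 10 in all, crops included, and the job is handed in when it is done.

```bash
mkdir -p pics; ls; python3 - <<'E'
from station import r
import cv2,pickle,numpy as np
d={}
for n in("scene","top"):
    s=r.snapshot(n); d[n]=s; cv2.imwrite(f"pics/{n}0.png",s["frame"][...,::-1])
    print(n,s["fx"],s["cx"],s["cy"],s["dist_coeffs"],(-np.array(s["R"]).T@s["t"]).round(3),np.array(s["R"]).round(3).tolist())
pickle.dump(d,open("s0.pkl","wb"))
print(r.sense())
E
```

```text
pics
scene 397.77384738434125 248.66883759490474 191.96895412767802 [-0.09566437  0.          0.          0.          0.        ] [ 1.082 -0.439  1.211] [[0.599, 0.801, 0.0], [0.672, -0.503, -0.543], [-0.435, 0.326, -0.84]]
top 370.26351085991394 255.3193487049308 189.89563643265336 [-0.05262486  0.          0.          0.          0.        ] [0.452 0.02  1.138] [[0.003, -0.999, 0.037], [-0.997, -0.006, -0.075], [0.075, -0.037, -0.996]]
{'clock': 0.1, 'joints': array([-7.94506111e+01,  5.25990852e+00,  7.05726577e+01, -2.43538375e-03,
        1.04267819e+02, -3.24736593e+00]), 'joint_vel': array([-0.07787334, -0.08719052, -0.08571499, -0.12079763, -0.13079449,
       -0.07853414]), 'joint_torque': array([ 2.78933847e-03, -4.47856915e+01, -4.07570601e+01,  7.00776558e-02,
        2.84165901e-02, -1.04481289e-04]), 'tcp_pos': array([ 0.14310254, -0.58274459,  0.40363093]), 'orientation': array([-1.79899642e+02, -3.32898358e-03,  1.37961538e+01]), 'contact_force': array([-0.80327805, -0.75748697,  0.62880162]), 'torque': array([4.01310658e-02, 3.22540199e-02, 7.02410060e-05]), 'gripper_force': 0.0, 'opening': 0.08768618856859434}
```

View pics/scene0.png

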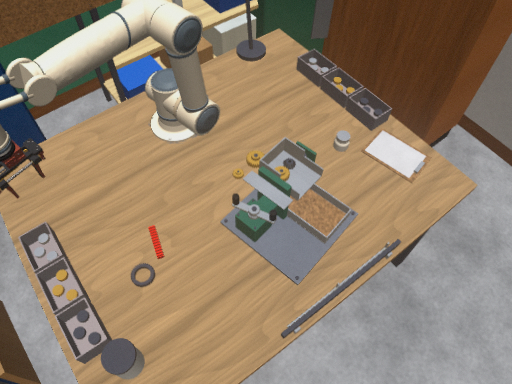

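View pics/top0.png

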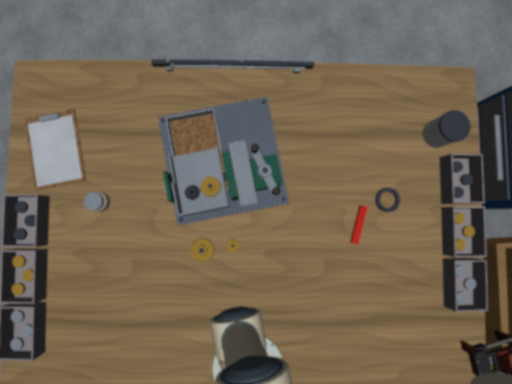

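Scene: tipper at about (285,200) in the scene picture and (222,160) in top. In top there are three brass worm-wheel look-alikes: (210,186) in the bin, a larger one at (202,248) on the bench, and a smaller one at (233,245) on the bench. The middle-sized one should be the one in the bin, and I'll confirm that in the crop. The rack is at (359,224), the ring at (388,199) and the jar at (96,201).

```bash
python3 - <<'E'
import cv2,pickle,numpy as np
d=pickle.load(open("s0.pkl","rb"))
a=d["top"]["frame"][90:270,150:300]; b=d["scene"]["frame"][130:286,215:365]
f=lambda x:cv2.resize(x,None,fx=2.66,fy=2.66,interpolation=cv2.INTER_CUBIC)
A,B=f(a),f(b); o=np.zeros((480,800,3),np.uint8); o[:A.shape[0],:A.shape[1]]=A; o[:B.shape[0],400:400+B.shape[1]]=B
cv2.imwrite("pics/crop.png",o[...,::-1])
E
```

```text
(no output)
```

View pics/crop.png

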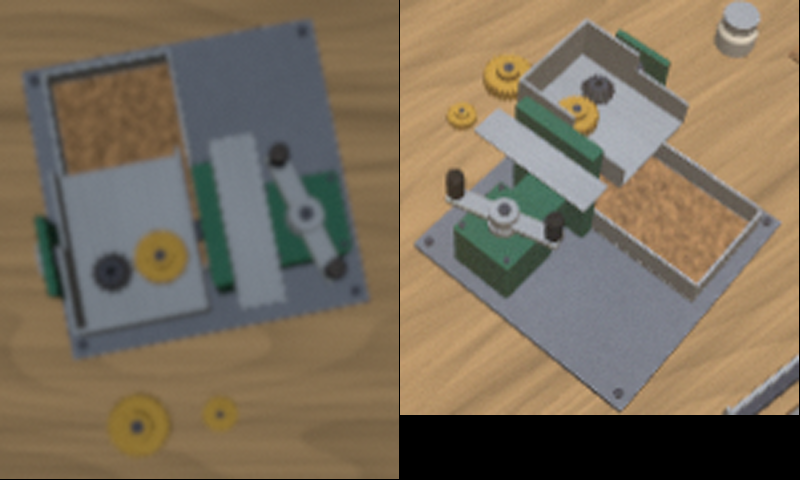

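The crop confirms it. The brass wheel in the bin (crop 160,256) is middle-sized, the bench ones are larger (138,426) and smaller (220,413), and the dark pinion is at (112,271). Crank: hub at top crop (306,214) and scene crop (504,210), grips at (279,153)/(336,266) in top and (555,218)/(456,175) in scene.

```bash
cat > vis.py <<'E'
import cv2,numpy as np
def ray(s,p):
    K=np.array([[s["fx"],0,s["cx"]],[0,s["fy"],s["cy"]],[0,0,1]])
    u=cv2.undistortPoints(np.array(p,float).reshape(-1,1,2),K,np.array(s["dist_coeffs"])).reshape(-1,2)
    R=np.array(s["R"]); return -R.T@np.array(s["t"]),np.c_[u,np.ones(len(u))]@R
def plane(s,p,z):
    o,d=ray(s,p); return o+d*((z-o[2])/d[:,2])[:,None]
def tri(s1,p1,s2,p2):
    o1,d1=ray(s1,p1);o2,d2=ray(s2,p2);out=[]
    for a,b in zip(d1,d2):
        k=np.linalg.lstsq(np.c_[a,-b],o2-o1,rcond=None)[0]
        x,y=o1+k[0]*a,o2+k[1]*b; out.append(np.r_[(x+y)/2,np.linalg.norm(x-y)])
    return np.array(out)
E
python3 - <<'E'
import pickle,numpy as np,cv2
from vis import *
np.set_printoptions(precision=4,suppress=True)
d=pickle.load(open("s0.pkl","rb"));T,S=d["top"],d["scene"]
t=lambda p:np.array(p)/2.66+[149.7,89.7]
s=lambda p:(np.array(p)-[400,0])/2.66+[214.7,129.7]
c=plane(T,t([[25,72],[312,22],[367,297],[77,357]]),.012); print("corners",c)
loc=np.array([[.24,.132],[.24,-.212],[-.1,-.212],[-.1,.132]])
M=cv2.estimateAffinePartial2D(loc,c[:,:2])[0]; print(M,np.hypot(M[0,0],M[1,0]),np.arctan2(M[1,0],M[0,0]))
print("scene corners",plane(S,s([[778,225],[620,410],[416,243]]),.012))
print("tri hub,grips",tri(T,t([[306,214],[279,153],[336,266]]),S,s([[505,208],[555,218],[456,175]])))
# dark masks in top
f=T["frame"].astype(int)
m=(f.sum(2)<170).astype(np.uint8); m[:,:240]=0;m[:140]=0;m[205:]=0;m[:,285:]=0
n,l,st,ce=cv2.connectedComponentsWithStats(m); print(np.c_[ce,st[:,4]][1:])
f=S["frame"].astype(int)
m=(f.sum(2)<130).astype(np.uint8); m[:,:225]=0;m[:188]=0;m[225:]=0;m[:,282:]=0
n,l,st,ce=cv2.connectedComponentsWithStats(m); print(np.c_[ce,st][1:])
h=M@[0,-.15,1];print("hub pred",h)
for g in plane(T,t([[279,153],[336,266]]),.159): print(g, np.arctan2(*(g[:2]-h)[::-1]), np.linalg.norm(g[:2]-h))
E
```

```text
corners [[ 0.7612  0.2754  0.012 ]
 [ 0.8249 -0.0578  0.012 ]
 [ 0.5023 -0.1212  0.012 ]
 [ 0.4326  0.2088  0.012 ]]Traceback (most recent call last):
  File "<stdin>", line 9, in <module>
cv2.error: OpenCV(4.12.0) /io/opencv/modules/calib3d/src/ptsetreg.cpp:1108: error: (-215:Assertion failed) count >= 0 && to.checkVector(2) == count in function 'estimateAffinePartial2D'
```

```bash

cat > m.py <<'E'
import pickle,numpy as np,cv2
from vis import *
np.set_printoptions(precision=4,suppress=True)
d=pickle.load(open("s0.pkl","rb"));T,S=d["top"],d["scene"]
t=lambda p:np.array(p)/2.66+[149.7,89.7]
s=lambda p:(np.array(p)-[400,0])/2.66+[214.7,129.7]
c=plane(T,t([[25,72],[312,22],[367,297],[77,357]]),.012)
loc=np.array([[.24,.132],[.24,-.212],[-.1,-.212],[-.1,.132]])
C=c[:,:2]; lc=loc-loc.mean(0); Cc=C-C.mean(0)
a=np.arctan2((lc[:,0]*Cc[:,1]-lc[:,1]*Cc[:,0]).sum(),(lc*Cc).sum()); R=np.array([[np.cos(a),-np.sin(a)],[np.sin(a),np.cos(a)]])
o=C.mean(0)-R@loc.mean(0); print("yaw",a,"o",o,"res",C-(loc@R.T+o))
print("scene corners",plane(S,s([[778,225],[620,410],[416,243]]),.012))
print("tri hub,grips",tri(T,t([[306,214],[279,153],[336,266]]),S,s([[505,208],[555,218],[456,175]])))
f=T["frame"].astype(int)
m=(f.sum(2)<170).astype(np.uint8); m[:,:240]=0;m[:140]=0;m[205:]=0;m[:,285:]=0
n,l,st,ce=cv2.connectedComponentsWithStats(m); print(np.c_[ce,st[:,4]][1:])
f=S["frame"].astype(int)
m=(f.sum(2)<130).astype(np.uint8); m[:,:225]=0;m[:188]=0;m[225:]=0;m[:,282:]=0
n,l,st,ce=cv2.connectedComponentsWithStats(m); print(np.c_[ce,st][1:])
h=R@[0,-.15]+o;print("hub pred",h)
for g in plane(T,t([[279,153],[336,266]]),.159): print(g, np.arctan2(*(g[:2]-h)[::-1])-a, np.linalg.norm(g[:2]-h))
E
python3 m.py
```

```text
yaw 0.1977933954981307 o [0.5538 0.1018] res [[-0.0019 -0.0029]
 [-0.0058  0.0011]
 [ 0.0049  0.0046]
 [ 0.0029 -0.0028]]
scene corners [[ 0.7618  0.2726  0.012 ]
 [ 0.8284 -0.0573  0.012 ]
 [ 0.4992 -0.122   0.012 ]]
tri hub,grips [[ 0.5822 -0.0431  0.1332  0.0006]
 [ 0.64   -0.0146  0.16    0.0005]
 [ 0.526  -0.0719  0.1624  0.0011]]
[[254.3415 148.3171  41.    ]
 [276.3721 190.0465  43.    ]
 [261.0741 187.963   27.    ]]
[[271. 216. 271. 216.   1.   1.   1.]
 [274. 217. 274. 217.   1.   1.   1.]
 [273. 220. 273. 220.   1.   1.   1.]]
hub pred [ 0.5833 -0.0453]
[ 0.6403 -0.0144  0.159 ] 0.2983437707168864 0.06486423666291058
[ 0.5266 -0.0718  0.159 ] -2.902144491795024 0.06255012175447587
```

Measured: tipper yaw 0.198, crank axis at (0.583, -0.0435), grip tops at z about 0.160, and crank angle about 0.27. Plan: grasp each post near-radially. With each stroke staying in tipper angles 186° to 366°, the fingers remain clear of the guard. I'll start with grip_b.

```bash
cat > crank.py <<'E'
import numpy as np
from station import r
YAW=np.degrees(.198); HUB=np.array([.583,-.0435]); RAD=.065; Z=.319; DELTA=18
def pose(th,z=Z,rad=RAD):          # th: tipper angle of the grip, degrees 180..370
    phi=np.radians(th+YAW); yaw=th+YAW+90+DELTA-360
    return [*(HUB+rad*np.array([np.cos(phi),np.sin(phi)])),z],[180,0,(yaw+180)%360-180]
def force():                        # radial/tangential force in the state's grip frame
    return np.array(r.sense()["contact_force"])
def stroke(a,b,step=12,speed=.06,stop=None):
    n=max(1,int(np.ceil((b-a)/step)));log=[]
    for th in np.linspace(a,b,n+1)[1:]:
        r.servo_line(*pose(th),speed=speed)
        p=np.radians(th+YAW);f=force();t=f@[-np.sin(p),np.cos(p),0];log.append((round(th),round(f@[np.cos(p),np.sin(p),0],1),round(t,1),round(f[2],1)))
        if stop and t<-stop: break
    return th,log
def grasp(th,sq=25):
    r.reach(*pose(th,.39)); r.servo_line(pose(th)[0],speed=.12); r.grab(sq)
    s=r.sense();print("grasp",th,"open",s["opening"],"F",s["contact_force"].round(1),"t",round(s["clock"],1),"j6",s["joints"][5].round(1))
def release(th):
    r.let_go(); r.servo_line(pose(th,.39)[0],speed=.15)
E
python3 - <<'E'
from crank import *
th=180+np.degrees(.467)-YAW
for q in np.linspace(186,366,7): print(r.inverse_kinematics(*pose(q)).round(0))
r.reach(*pose(th,.42)); grasp(th)
th,l=stroke(th,th+24); print(l, r.sense()["clock"],r.sense()["opening"],r.sense()["torque"])
import cv2
for n in("scene","top"): cv2.imwrite(f"pics/{n}1.png",r.snapshot(n)["frame"][...,::-1])
a=cv2.imread("pics/scene1.png")[110:300,190:380];cv2.imwrite("pics/c1.png",cv2.resize(a,None,fx=3,fy=3))
E
```

```text
[-11.  -6.  91.  -0.  96. 134.]
[-13.  -3.  88.  -0.  95. 101.]
[-14.   2.  83.  -0.  95.  71.]
[-13.   7.  77.  -0.  96.  42.]
[-11.  11.  73.  -0.  96.  14.]
[ -8.  13.  71.   0.  96. -13.]
[ -5.  12.  71.   0.  96. -41.]
grasp 195.41256468901915 open 0.021319014663767066 F [-1.1 -1.   0.7] t 4.4 j6 123.7
[(207, np.float64(-0.7), np.float64(1.5), np.float64(-0.4)), (219, np.float64(-1.2), np.float64(1.9), np.float64(-1.3))] 5.15 0.021389145600540723 [ 0.16197751 -0.44635156  0.08382429]
```

View pics/c1.png

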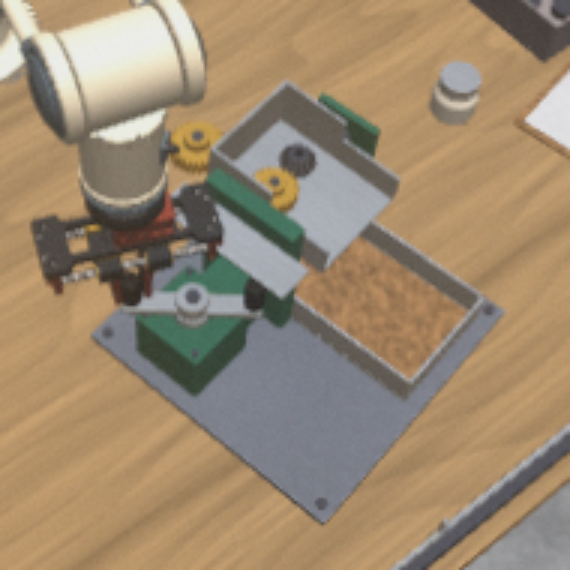

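The hand holds grip_b (crop 130,285), and the crank turned with it (grip_a now at 255,293, going under the guard). The gears are still in the bin at (275,188) and (297,158). Continuing.

```bash
python3 - <<'E'
from crank import *
th=219.41256
th,l=stroke(th,366); print(l,r.sense()["clock"],r.sense()["opening"]); release(th)
grasp(186); th,l=stroke(186,366); print(l,r.sense()["clock"],r.sense()["opening"]); release(th)
print(r.sense()["clock"])
import cv2
for n in("scene","top"): cv2.imwrite(f"pics/{n}2.png",r.snapshot(n)["frame"][...,::-1])
a=cv2.imread("pics/scene2.png")[110:300,190:380];b=cv2.imread("pics/top2.png")[80:260,140:320];f=lambda x:cv2.resize(x,(400,400))
cv2.imwrite("pics/c2.png",np.hstack([f(a),f(b)]))
E
```

```text
[(231, np.float64(-6.0), np.float64(2.3), np.float64(-1.9)), (242, np.float64(-5.1), np.float64(2.9), np.float64(0.1)), (253, np.float64(-5.8), np.float64(3.0), np.float64(-1.1)), (265, np.float64(-5.6), np.float64(3.5), np.float64(-1.6)), (276, np.float64(-5.7), np.float64(2.8), np.float64(-0.6)), (287, np.float64(-6.3), np.float64(3.6), np.float64(0.3)), (298, np.float64(-6.9), np.float64(5.1), np.float64(0.8)), (310, np.float64(-7.2), np.float64(4.1), np.float64(1.6)), (321, np.float64(-7.2), np.float64(4.5), np.float64(1.7)), (332, np.float64(-6.8), np.float64(4.1), np.float64(1.7)), (343, np.float64(-6.6), np.float64(4.5), np.float64(2.0)), (355, np.float64(-5.0), np.float64(3.3), np.float64(1.8)), (366, np.float64(-4.6), np.float64(4.1), np.float64(1.5))] 10.0167 0.021207608690309136
grasp 186 open 0.021454636366665416 F [ 1.1  0.3 -0.7] t 16.1 j6 134.1
[(198, np.float64(-3.6), np.float64(1.7), np.float64(-1.5)), (210, np.float64(-4.5), np.float64(2.1), np.float64(-1.0)), (222, np.float64(-5.5), np.float64(2.3), np.float64(-2.4)), (234, np.float64(-6.4), np.float64(2.0), np.float64(-0.5)), (246, np.float64(-6.1), np.float64(3.4), np.float64(-1.0)), (258, np.float64(-7.7), np.float64(2.0), np.float64(0.3)), (270, np.float64(-7.7), np.float64(2.2), np.float64(0.7)), (282, np.float64(-7.4), np.float64(2.7), np.float64(0.4)), (294, np.float64(-8.4), np.float64(4.0), np.float64(1.8)), (306, np.float64(-8.6), np.float64(3.9), np.float64(2.4)), (318, np.float64(-9.1), np.float64(3.0), np.float64(2.5)), (330, np.float64(-10.2), np.float64(3.2), np.float64(3.9)), (342, np.float64(-10.4), np.float64(3.0), np.float64(3.6)), (354, np.float64(-9.4), np.float64(3.7), np.float64(3.3)), (366, np.float64(-9.4), np.float64(4.0), np.float64(2.7))] 21.725 0.02161387577079175
23.4583
```

View pics/c2.png

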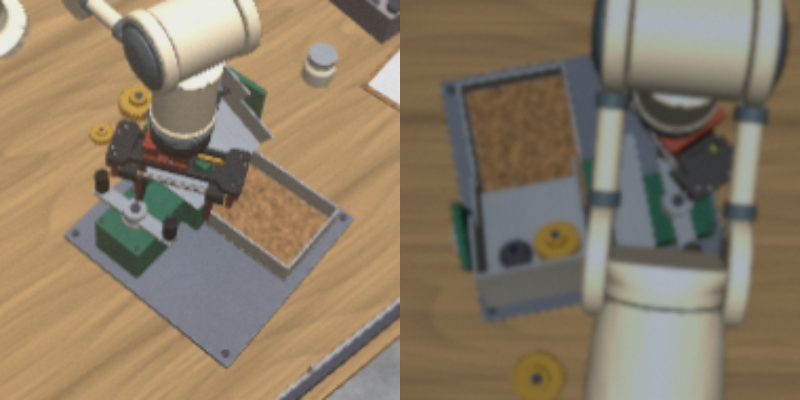

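Bin tilted about 0.5, with the gears sliding as expected and nothing disturbed (wheel at 557,240 and pinion at 515,252 in the right-hand crop). Strokes 3 and 4 are next, with the stop felt for in small steps.

```bash
python3 - <<'E'
from crank import *
grasp(186); th,l=stroke(186,366); print(l[::3],r.sense()["clock"],r.sense()["opening"]); release(th)
grasp(186,40); th,l=stroke(186,306); print(l[::3],r.sense()["clock"],r.sense()["opening"])
base=l[-1][2]; log=[]
while th<345:
    _,k=stroke(th,th+2,2,.02); th+=2; log.append(k[0])
    if abs(k[0][2]-base)>18: break
print(log,r.sense()["clock"],r.sense()["opening"])
import cv2
for n in("scene","top"): cv2.imwrite(f"pics/{n}3.png",r.snapshot(n)["frame"][...,::-1])
a=cv2.imread("pics/scene3.png")[110:300,190:380];b=cv2.imread("pics/top3.png")[80:260,140:320];f=lambda x:cv2.resize(x,(400,400))
cv2.imwrite("pics/c3.png",np.hstack([f(a),f(b)]))
E
```

```text
grasp 186 open 0.021215678412779174 F [ 4.4  2.  -1.6] t 27.9 j6 134.1
[(198, np.float64(-6.6), np.float64(1.9), np.float64(-2.0)), (234, np.float64(-8.6), np.float64(2.7), np.float64(-1.7)), (270, np.float64(-9.2), np.float64(2.3), np.float64(0.9)), (306, np.float64(-12.4), np.float64(2.5), np.float64(2.1)), (342, np.float64(-13.3), np.float64(3.9), np.float64(5.7))] 33.5333 0.02141939788259943
grasp 186 open 0.021058435708619712 F [ 4.2  1.9 -2.1] t 39.6 j6 134.1
[(198, np.float64(-5.4), np.float64(1.1), np.float64(-2.3)), (234, np.float64(-8.9), np.float64(2.2), np.float64(-0.7)), (270, np.float64(-11.7), np.float64(1.8), np.float64(2.1)), (306, np.float64(-15.4), np.float64(2.4), np.float64(4.1))] 43.375 0.021358641128299452
[(308, np.float64(-16.2), np.float64(-0.4), np.float64(4.8)), (310, np.float64(-16.3), np.float64(0.9), np.float64(4.6)), (312, np.float64(-16.6), np.float64(0.5), np.float64(4.5)), (314, np.float64(-16.1), np.float64(1.6), np.float64(4.8)), (316, np.float64(-16.0), np.float64(2.1), np.float64(5.6)), (318, np.float64(-16.3), np.float64(1.0), np.float64(5.7)), (320, np.float64(-16.8), np.float64(0.5), np.float64(6.0)), (322, np.float64(-17.0), np.float64(1.8), np.float64(5.2)), (324, np.float64(-17.0), np.float64(2.1), np.float64(6.0)), (326, np.float64(-17.0), np.float64(0.0), np.float64(6.6)), (328, np.float64(-19.2), np.float64(-4.3), np.float64(8.0)), (330, np.float64(-20.9), np.float64(-10.0), np.float64(8.6)), (332, np.float64(-23.5), np.float64(-13.9), np.float64(9.3)), (334, np.float64(-27.1), np.float64(-19.5), np.float64(9.7))] 47.1083 0.020765398761352548
```

View pics/c3.png

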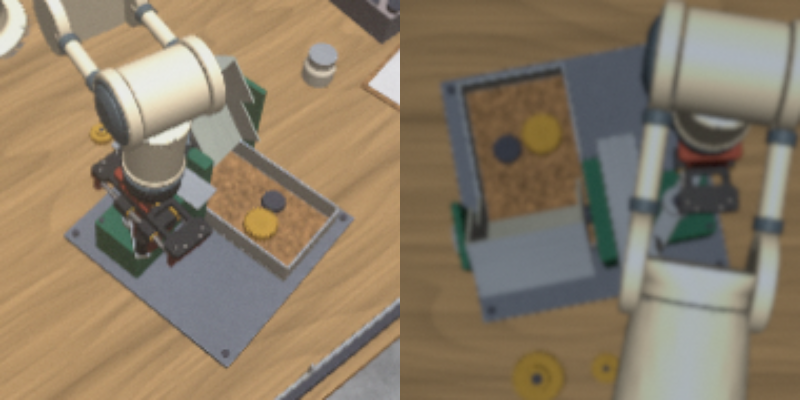

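Stop felt at about 327° (tangential force climbs steadily past there, about 20 N), and both gears lie in the tray (wheel at 541,133 and pinion at 507,150 in the right-hand crop). Next I relax, release, retreat and check.

```bash
python3 - <<'E'
from crank import *
r.servo_line(*pose(328.5),speed=.05); release(328.5)
p=r.sense()["tcp_pos"]; r.servo_line([p[0]-.05,p[1]-.25,.45],speed=.2); r.wait(.3)
print(r.sense()["clock"])
import cv2,pickle
d={n:r.snapshot(n) for n in("scene","top")};pickle.dump(d,open("s4.pkl","wb"))
a=d["scene"]["frame"][110:300,190:380];b=d["top"]["frame"][80:260,140:320];f=lambda x:cv2.resize(x,(400,400),interpolation=cv2.INTER_CUBIC)
cv2.imwrite("pics/c4.png",np.hstack([f(a),f(b)])[...,::-1])
E
```

```text
50.975
```

View pics/c4.png

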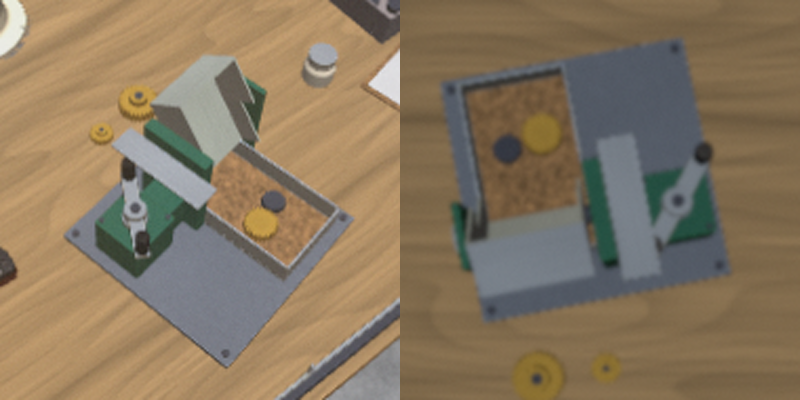

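The bin is fully tipped against its stop. The crank grip at (703,152) and hub at (678,200) put the crank at about 11.9 rad. Both gears are in the tray, and the robot is clear.

```bash
python3 -c "
from station import r
print(r.hand_in())"
```

```text
the job is handed in; nothing more can be done
None
```

I handed the job in at about 51 s: the bin is tipped right over against its stop (crank at about 11.9 rad), both gears lie in the tray, and the robot is clear and touching nothing.

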